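Walk the die block square to the fence

TASK

Using only pushes of the fingers, on one rear corner or the other as needed, walk the heavy grey die block round and across the bench until its bright face (beside the yellow line) is flat against the steel fence, with the whole face within the fence's length. Turn it nearly square before it touches, so that no corner of it strikes the fence. Do not lift or tip it, and leave the tape measure, the tin and the wood offcut where they stand.

Things in the scene. Friction and masses are not known exactly. Their poses are not given: they have to be found in the camera images.
- die: grey aluminium die block, about 1.1 kg, 100 (its x) x 120 (y) x 45 mm high, loose on the bench top (z = 0). Origin at the centre of its underside. Its +x face is the bright working face, a yellow line on top beside it; -x is the rear. Starts 0.3 to 0.75 rad anticlockwise of the fence. Pushed near a rear corner it turns about a point some 75 mm beyond its middle, so it advances as it turns
- die_left (a point): the +y vertical edge of the die's working face, half-way up: at (50, 60, 22.5) mm in the die's frame
- die_right (a point): the -y vertical edge of the die's working face, half-way up: at (50, -60, 22.5) mm in the die's frame
- fence: steel angle fence, fixed to the bench: an upright 200 mm long (its y), 12 mm thick, 45 mm high, with a bolted foot behind. Origin at the bench top under the middle of its flat front face, which is the plane x = 0 of its frame and looks along its -x, towards the robot; the die comes from that side. Yaw within 0.2 rad of the world's
- tape_measure: yellow tape measure standing on the bench, 39 x 90 x 66 mm high, origin at the centre of its underside; a bystander, beside the work
- screw_tin: round tin, 76 mm across, 58 mm high, origin at the centre of its underside; a bystander, beside the work
- offcut_b: dark wood offcut, 50 x 70 x 50 mm high, origin at the centre of its underside; a bystander, beside the work
Things that resemble listed ones, but are neither listed nor needed, are in the scene too. There is more than one size of the die; the job needs the larger.

How it is judged:
By the outcome, as a careful person would: the job done as asked, in the order asked, and still so for the second after the job is handed in, with the robot touching nothing.
It also fails if it takes over 72 s, if anything falls off the work surface, if the arm or the gripper's body presses on something with over 40 N, if the wrist force passes 120 N, or if a joint passes its speed limit or range.

ROBOT

A 6-joint arm with a two-finger parallel gripper is mounted at the origin on a cart in front of the work surface, level with it; the furniture and walls round the work are solid. World frame = base frame: x ahead of the robot, y to its left, z up, the work surface at z = 0. Lengths are in m, angles in rad, forces in N, time in s.
With the tool pointing down it reaches from about 0.375 to 0.975 m from the base axis. Payload 3.8 kg.
Tool frame: the origin (TCP) lies midway between the tips of the shut fingers; the grasp point (between the pads) lies 19 mm behind it; z points along the fingers, y is the line along which they close (so a half turn about z gives the same grasp; the last joint's range is limited). The gripper opens to 85 mm and grips with 20 to 120 N. Pads are 22 mm wide; open, the fingers measure 114 mm over their backs; the gripper's body (76 mm by 85 mm) begins 54 mm behind the grasp point. The pads swing forward as they close: fully open they stand 13 mm farther back than shut.
Start: joints at [-1.157, 0.264, 1.604, -0, 1.274, -0.037], TCP at [0.294, -0.608, 0.231] pointing down, gripper open.
Joint ranges: [-2.63, 2.63], [-0.94, 2.18], [0.31, 2.57], [-1.31, 4.45], [0, 2.66], [-2.55, 2.55]. Speed limits (rad/s): [2.57, 2.57, 3.14, 3.14, 3.14, 3.14].

INTERFACE

Orientations are given as a rotation vector (axis times angle).
In Python, from workcell import bot gives the robot as it stands.
- The arm moves only by the tool jog_arm, never from a script. Its argument "motion" is a list of rows, each a list of 5 numbers: the opening, from -1 (shut) to 1 (fully open), then the shift along the tool's x, y, z in mm, then the turn about the tool's z in degrees. In form: [[claw, x, y, z, twist], ...]. A call has 1 to 10 rows; each row shifts and turns the commanded pose from where the row before left it, along the tool's axes as they then stand; what a row does not reach is not made up. A row lasts 1/12 s, in which the tool goes at most 41.7 mm and 7.16 degrees, less where a joint would pass 70% of its speed; a pose out of reach is approached as far as the arm can. A call with a gripper value outside its range is refused whole. The fingers move at their own pace and stop on an object; "force" is the grip in N (left out, the last holds). Time passes only in rows, so rows that do not move let the fingers close. It gives the time, the measured TCP pose, the force, the opening and the grip force at its end, in the units of the state.
- bot.read_state(): the state, without advancing time (a new reading comes with each control period).
- bot.read_camera(name): name is "scene" or "top" or "wrist"; returns (picture, depth): 420x560x3 uint8, red, green, blue; 420x560 float32, m along the optical axis (not along the pixel's ray), 0 where there is no reading.
- bot.get_calibration(name): a dict with "vfov" (degrees; the focal length in pixels is half the picture's height over the tangent of half this angle, whatever the lens; pixels are square), "cx", "cy" (the principal point, pixels), "rvec" (rotation vector, rad) and "tvec" (3), from world to camera coordinates, as OpenCV has them; the wrist camera has in their place "tool_from_camera" (4x4, takes a point from camera to tool coordinates, whose origin is the TCP and whose axes are the flange's). Camera axes: x right, y down, z forward; pixel columns grow to the right and rows downward; lengths in m; the calibration is good to about 2 mm. A picture is of the moment at which its call begins: read the wrist's pose just before it. get_calibration takes no time and is no camera call.
- bot.finish_job(): hands the job in; it is judged then, once.
The state is a dict: "time": time; "q": joint angles; "joint_vel": joint speeds; "joint_torque": joint torques, N m; "tool_pos": TCP position; "tcp_rot": TCP orientation; "wrist_force": force on the tool from outside, world axes, zero at the start; "torque": the same for the moment, N m; "width": opening from 0.0 (shut) to 1.0 (fully open); "grip_force": force on a finger pad.
Only numpy, scipy, OpenCV 4.12 (cv2) and the standard library are available. Lean on these libraries where they do the work, as an engineer would, in place of code of your own. Each camera call takes 0.05 s, during which the arm holds its last target. There are 200 camera calls.

## Working session

There is one attempt and no reset: what is moved stays moved. The work goes in short steps, Python scripts to look and compute and a tool call to move; the robot and the scene stay as the last step left them, time stands still between calls to the robot, and variables do not carry over. Pictures are saved under pics/ and viewed, at most 10 in all, crops included, and the job is handed in when it is done.

Besides the shell and the picture viewer there is one more tool, called after "Emit:" as name(argument=value, ...), one argument or row to a line, values as JSON. jog_arm: Moves the arm, as the interface text tells. Its arguments: {"type":"object","properties":{"motion":{"type":"array"},"force":{"type":"number"}},"required":["motion"]}

```bash
mkdir -p pics; cat > h.py <<'E'
import numpy as np, cv2
from workcell import bot
def cam(name):
    im,d=bot.read_camera(name); c=bot.get_calibration(name)
    f=im.shape[0]/2/np.tan(np.radians(c['vfov'])/2)
    v,u=np.mgrid[:im.shape[0],:im.shape[1]]
    P=np.stack([(u-c['cx'])/f*d,(v-c['cy'])/f*d,d],-1)
    R=cv2.Rodrigues(np.array(c['rvec'],float))[0]
    W=(P-np.array(c['tvec']).ravel())@R
    W[d==0]=np.nan
    return im,W
E
python3 - <<'E'
from h import *
for n in('top','scene'):
    im,W=cam(n); cv2.imwrite(f'pics/{n}0.png',im[...,::-1]); np.savez(f'{n}0.npz',im=im,W=W)
    print(n,[np.round(W[r,c],3).tolist() for r in(60,210,360) for c in(60,280,500)])
print(bot.read_state())
E
```

```text
top [[0.708, 0.413, 0.355], [0.796, 0.09, 0.227], [0.787, -0.299, 0.257], [0.538, 0.562, 0.049], [0.549, 0.083, 0.045], [0.568, -0.432, -0.002], [0.043, 1.007, -0.859], [0.108, 0.067, -0.606], [0.107, -0.794, -0.688]]
scene [[0.96, 0.194, 0.283], [0.689, -0.18, 0.238], [0.293, -1.486, 0.001], [0.622, 0.474, 0.219], [0.52, 0.113, 0.044], [0.123, -0.729, -0.309], [0.585, 0.552, 0.052], [0.368, 0.379, -0.002], [0.082, 0.119, -0.11]]
{'time': 0.1, 'q': array([-1.15689780e+00,  2.64724640e-01,  1.60523672e+00, -4.67789365e-05,
        1.27371544e+00, -3.68835234e-02]), 'joint_vel': array([-0.00174053, -0.00138795, -0.00185317,  0.00037478, -0.00164363,
        0.00035457]), 'joint_torque': array([ 2.66418438e-04, -5.16707611e+01, -3.68591201e+01,  3.35521243e-06,
        6.26309033e-03,  1.36447706e-07]), 'tool_pos': array([ 0.2938035 , -0.60696507,  0.23005537]), 'tcp_rot': array([-3.06013953e+00, -7.01672086e-01,  6.82033144e-04]), 'wrist_force': array([ 0.25204744,  0.10054658, -0.31999957]), 'torque': array([-0.02184437,  0.0078678 , -0.00252587]), 'grip_force': 0.0, 'width': 0.9986266266192539}
```

View pics/top0.png

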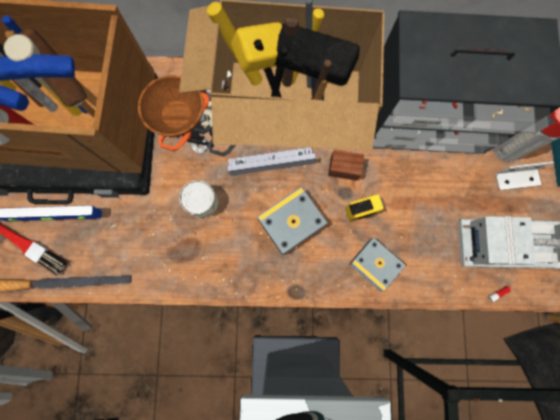

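View pics/scene0.png

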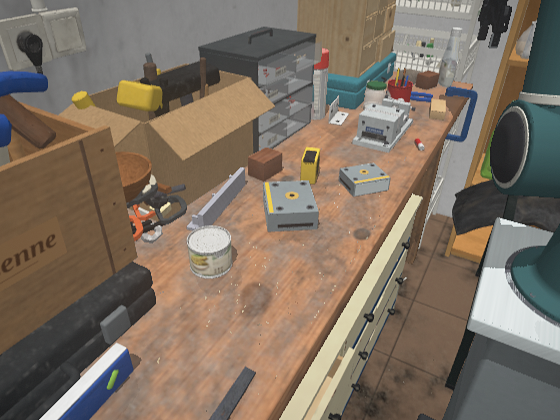

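The top view shows the large die at about (293,220), its yellow edge facing up and left. The fence is at (270,160), the offcut at (347,165), the tape at (365,207), the tin at (199,198), and the small decoy die at (379,263). Next I'll measure the poses.

```bash
cat >> h.py <<'E'
def rect(W,mask):
    p=W[...,:2][mask].astype(np.float32)*1000
    return cv2.minAreaRect(p)
def comp(W,u,v,lo,hi,keep=None):
    m=((W[...,2]>lo)&(W[...,2]<hi)).astype(np.uint8)
    n,l=cv2.connectedComponents(m,connectivity=4)
    return l==l[v,u] if l[v,u] else None
def fence(W):
    m=(W[...,2]>.035)&(W[...,2]<.055); m[:140]=0; m[180:]=0; m[:,:222]=0; m[:,322:]=0
    return m
def die(W,im,u,v):
    m=comp(W,u,v,.038,.052); c,s,a=rect(W,m)
    hsv=cv2.cvtColor(im,cv2.COLOR_RGB2HSV); y=m&(hsv[...,0]>18)&(hsv[...,0]<35)&(hsv[...,1]>120)
    b=cv2.boxPoints((c,s,a)); yl=np.median(W[...,:2][y]*1000,0)
    k=[(b[i]+b[(i+1)%4])/2 for i in range(4)]; n=min(k,key=lambda q:np.hypot(*(q-yl)))-np.array(c)
    return np.array(c),s,np.arctan2(n[1],n[0]),m
E
python3 - <<'E'
from h import *
z=np.load('top0.npz'); im,W=z['im'],z['W']
c,s,a,m=die(W,im,293,210); print('die',c,s,a,'z',np.median(W[m][:,2]))
m=fence(W); p=W[m]*1000; r=rect(W,m); print('fence',m.sum(),r,cv2.boxPoints(r).round(1).tolist())
for t in np.arange(225,322,12):
    print(t,[(np.round(W[q,t]*1000).astype(int).tolist()) for q in range(146,176,3)])
for nm,u,v in(('tin',199,190),('tape',365,207),('off',347,160)):
    h=W[v,u,2]; m=comp(W,u,v,h-.012,h+.012); print(nm,h,rect(W,m),cv2.boxPoints(rect(W,m)).round().tolist())
E
```

```text
die [528.39355469  57.34342957] (100.30758666992188, 120.31578826904297) 0.6266497896153433 z 0.044565854678719756
fence 620 ((679.064453125, 112.5245590209961), (57.371620178222656, 208.7022247314453), 8.781264305114746) [[634.7999877929688, 211.3000030517578], [666.5999755859375, 5.0], [723.2999877929688, 13.800000190734863], [691.5, 220.0]]
225 [[711, 218, -3], [702, 217, 2], [678, 210, 48], [672, 210, 46], [681, 216, -2], [673, 216, -1], [665, 215, 0], [658, 215, 0], [651, 215, -1], [643, 215, -1]]
237 [[710, 189, 1], [703, 188, 0], [697, 188, -3], [689, 188, -1], [678, 187, 9], [671, 187, 6], [663, 186, 8], [644, 182, 46], [640, 182, 37], [639, 184, 16]]
249 [[711, 160, 0], [703, 160, 2], [696, 160, 0], [688, 159, 2], [678, 158, 10], [672, 158, 6], [653, 155, 44], [645, 155, 46], [644, 156, 26], [644, 158, 0]]
261 [[713, 131, -3], [704, 131, 0], [697, 131, 0], [687, 130, 7], [679, 130, 8], [660, 128, 44], [653, 128, 46], [649, 128, 34], [649, 129, 11], [645, 129, 1]]
273 [[713, 103, -1], [705, 102, -1], [697, 102, 0], [688, 102, 6], [680, 102, 7], [661, 101, 44], [654, 101, 42],
[... 646 characters left out ...]
[-9223372036854775808, -9223372036854775808, -9223372036854775808]]
tin 0.055774926228059934 ((571.428955078125, 266.6783142089844), (74.7950439453125, 72.6324234008789), 87.67990112304688) [[534.0, 231.0], [606.0, 228.0], [609.0, 303.0], [537.0, 306.0]]
tape 0.06218484853277157 ((558.2161254882812, -101.46986389160156), (37.776023864746094, 70.8997802734375), 19.100393295288086) [[529.0, -74.0], [552.0, -141.0], [588.0, -129.0], [564.0, -62.0]]
off 0.05016982829818262 ((660.4465942382812, -65.61744689941406), (70.44142150878906, 50.86077117919922), 81.72994232177734) [[630.0, -97.0], [681.0, -104.0], [691.0, -34.0], [640.0, -27.0]]<stdin>:6: RuntimeWarning: invalid value encountered in cast
```

Emit:
jog_arm(
  motion=[
    [1,20,-24,0,0],
    [1,20,-24,0,0],
    [1,20,-24,0,0],
    [1,20,-24,0,0],
    [1,20,-24,0,0],
    [1,20,-24,0,0],
    [1,20,-24,0,0],
    [1,20,-24,0,0],
    [1,20,-24,0,0],
    [1,20,-24,0,0],
  ],
)

```text
time: 0.93
tool_pos: [0.3693, -0.3027, 0.2308]
tcp_rot: [-3.062, -0.701, 0.001]
wrist_force: [-0.4, -0.5, 0.1]
width: 0.997
grip_force: 0.0
```

Emit:
jog_arm(
  motion=[
    [1,20,-24,0,0],
    [1,20,-24,0,0],
    [1,20,-24,0,0],
    [1,20,-24,0,0],
    [1,20,-24,0,0],
    [1,20,-24,0,0],
    [1,20,-24,0,0],
    [1,20,-24,0,0],
    [1,0,0,0,-5],
    [1,0,0,0,-5],
  ],
)

```text
time: 1.77
tool_pos: [0.4298, -0.0599, 0.2308]
tcp_rot: [-2.985, -0.978, 0.001]
wrist_force: [-0.9, -0.7, -0.1]
width: 0.999
grip_force: 0.0
```

Emit:
jog_arm(
  motion=[
    [1,20,-13,10,0],
    [1,20,-12,20,0],
    [1,19,-12,30,0],
    [1,0,0,35,0],
    [1,0,0,35,0],
    [1,0,0,35,0],
    [1,0,0,30,0],
    [1,0,0,20,0],
    [1,0,0,10,0],
    [1,0,0,0,0],
  ],
)

```text
time: 2.6
tool_pos: [0.4533, 0.0028, 0.0037]
tcp_rot: [-2.987, -0.966, 0.009]
wrist_force: [-0.7, -0.0, -0.3]
width: 1.001
grip_force: 0.0
```

```bash
python3 - <<'E'
from h import *
s=bot.read_state(); print(s['tool_pos'],s['tcp_rot'],s['wrist_force'])
im,W=cam('top'); cv2.imwrite('pics/top1.png',im[...,::-1])
E
```

```text
[0.45325368 0.00281962 0.00367835] [-2.9872126  -0.96571394  0.00881855] [-0.69702953 -0.00971097 -0.30869758]
```

View pics/top1.png

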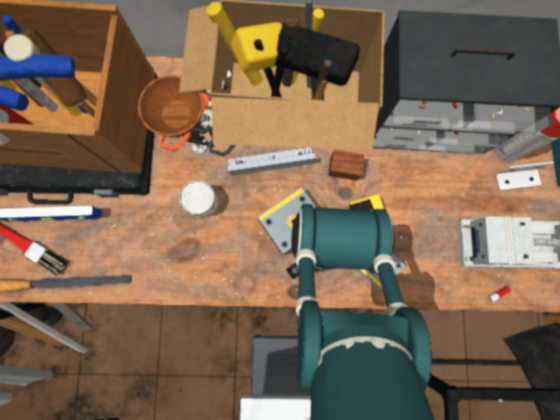

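Emit:
jog_arm(
  motion=[
    [1,10,0,0,0],
    [1,8,0,0,0],
    [1,5,0,0,0],
    [1,3,0,0,0],
    [1,3,0,0,0],
    [1,2,0,0,0],
    [1,0,0,0,0],
  ],
)

```text
time: 3.23
tool_pos: [0.4809, 0.0206, 0.0065]
tcp_rot: [2.989, 0.967, -0.002]
wrist_force: [-1.5, -1.6, 2.4]
width: 1.003
grip_force: 1.2
```

Emit:
jog_arm(
  motion=[
    [1,2,-1.6,0,1.5],
    [1,2,-1.6,0,1.5],
    [1,2,-1.6,0,1.5],
    [1,2,-1.6,0,1.5],
    [1,0,0,0,0],
  ],
)

```text
time: 3.65
tool_pos: [0.4817, 0.0302, 0.0058]
tcp_rot: [-3.036, -0.807, 0.008]
wrist_force: [-7.0, -3.4, 5.6]
width: 0.997
grip_force: 3.9
```

```bash
cat >> h.py <<'E'
F=np.array([653.,107.]); PH=.172
def edge():
    """die front face from visible yellow strip: yaw rel. fence, fence-frame line"""
    im,W=cam('top'); hsv=cv2.cvtColor(im,cv2.COLOR_RGB2HSV)
    m=(hsv[...,0]>18)&(hsv[...,0]<35)&(hsv[...,1]>120)&(abs(W[...,2]-.045)<.008)
    m&=(W[...,0]>.5)&(W[...,0]<.68)&(W[...,1]>0)&(W[...,1]<.2)
    p=(W[...,:2][m]*1000-F)@np.array([[np.cos(PH),-np.sin(PH)],[np.sin(PH),np.cos(PH)]])
    r=cv2.minAreaRect(p.astype(np.float32)); vx,vy,x0,y0=cv2.fitLine(p.astype(np.float32),cv2.DIST_L2,0,.01,.01).ravel()
    print('yaw rel',np.arctan(-vx/vy).round(3),'n,t box',cv2.boxPoints(r).round(1).tolist(),m.sum())
    s=bot.read_state(); rv=s['tcp_rot']; print('tcp fence',((s['tool_pos'][:2]*1000-F)@np.array([[np.cos(PH),-np.sin(PH)],[np.sin(PH),np.cos(PH)]])).round(1),'yaw rel',(2*np.arctan2(-rv[1],-rv[0])-PH).round(3),'z',s['tool_pos'][2].round(4),s['wrist_force'].round(1),s['time'])
    return im,W
E
python3 - <<'E'
from h import *
im,W=edge(); print('arm z near tape',W[225:255,320:390,2].min())
E
```

```text
yaw rel 0.348 n,t box [[-108.0999984741211, 41.79999923706055], [-98.30000305175781, 11.0], [-90.80000305175781, 13.300000190734863], [-100.69999694824219, 44.20000076293945]] 51
tcp fence [-181.9  -46.4] yaw rel 0.348 z 0.0058 [-5.7 -3.3  5.8] 3.7
arm z near tape nan
```

Emit:
jog_arm(
  motion=[
    [1,2,-1.6,0,1.5],
    [1,2,-1.6,0,1.5],
    [1,2,-1.6,0,1.5],
    [1,2,-1.6,0,1.5],
    [1,2,-1.6,0,1.5],
    [1,2,-1.6,0,1.5],
    [1,2,-1.6,0,1.5],
    [1,2,-1.6,0,1.5],
    [1,2,-1.6,0,1.5],
    [1,0,0,0,0],
  ],
)

```text
time: 4.53
tool_pos: [0.4917, 0.0508, 0.0055]
tcp_rot: [-3.11, -0.445, 0.01]
wrist_force: [-6.3, -2.0, 4.5]
width: 0.996
grip_force: 3.6
```

```bash
python3 - <<'E'
from h import *
im,W=edge(); cv2.imwrite('pics/top2.png',im[...,::-1])
E
```

```text
yaw rel 1.419 n,t box [[-71.9000015258789, -1.7999999523162842], [-65.5, -2.799999952316284], [-65.5, -2.799999952316284], [-71.9000015258789, -1.7999999523162842]] 4
tcp fence [-168.5  -27.8] yaw rel 0.112 z 0.0055 [-6.8 -0.6  4.2] 4.5833
```

View pics/top2.png

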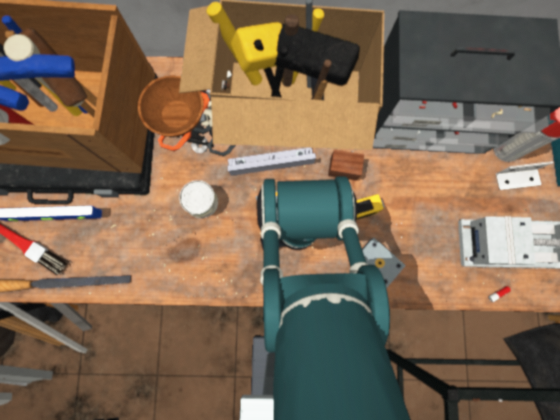

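The arm now hides the die from the top camera; tin, tape and offcut haven't moved. I'll measure with the scene camera instead.

```bash
sed -i "s/def edge():/def edge(c='top'):/; s/im,W=cam('top'); hsv/im,W=cam(c); hsv/" h.py; python3 - <<'E'
from h import *
im,W=edge('scene'); cv2.imwrite('pics/sc2.png',im[...,::-1])
E
```

```text
yaw rel 0.013 n,t box [[-131.89999389648438, 32.099998474121094], [-117.5, -80.4000015258789], [-53.70000076293945, -72.19999694824219], [-68.0, 40.29999923706055]] 158
tcp fence [-168.5  -27.8] yaw rel 0.113 z 0.0055 [-6.5 -1.1  4.4] 4.6333
```

View pics/sc2.png

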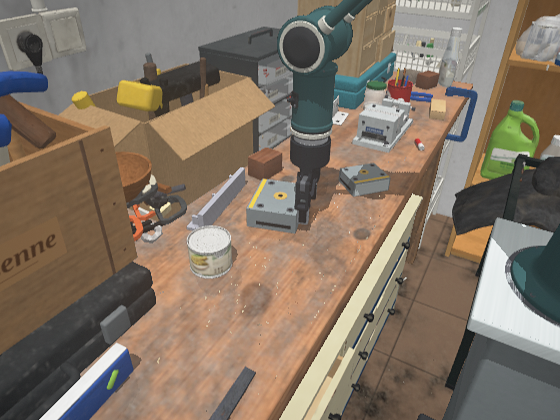

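Emit:
jog_arm(
  motion=[
    [1,2,-1.6,0,1.5],
    [1,2,-1.6,0,1.5],
    [1,2,-1.6,0,1.5],
    [1,2,-1.6,0,1.5],
    [1,0,0,0,0.4],
    [1,3,0,0,0],
    [1,3,0,0,0],
    [1,3,0,0,0],
    [1,0,0,0,0],
  ],
)

```text
time: 5.38
tool_pos: [0.507, 0.0606, 0.0051]
tcp_rot: [-3.13, -0.272, 0.009]
wrist_force: [-4.7, -0.6, 1.9]
width: 1.001
grip_force: 2.8
```

```bash
cat >> h.py <<'E'
def front():
    im,W=cam('scene'); hsv=cv2.cvtColor(im,cv2.COLOR_RGB2HSV)
    R=np.array([[np.cos(PH),-np.sin(PH)],[np.sin(PH),np.cos(PH)]])
    s=bot.read_state(); rv=s['tcp_rot']; tn=(s['tool_pos'][:2]*1000-F)@R
    q=(W[...,:2]*1000-F)@R
    top=(abs(W[...,2]-.045)<.008)
    m=top&(hsv[...,0]>18)&(hsv[...,0]<35)&(hsv[...,1]>120)&(q[...,0]>tn[0]+88)&(q[...,0]<10)&(abs(q[...,1])<100)
    p=q[m].astype(np.float32); r=cv2.fitLine(p,cv2.DIST_HUBER,0,.01,.01).ravel()
    print('die yaw',np.arctan(-r[0]/r[1]).round(3),'box',cv2.boxPoints(cv2.minAreaRect(p)).round(1).tolist(),m.sum())
    f=top&(q[...,0]>-6)&(q[...,0]<20)&(abs(q[...,1])<115)&(hsv[...,1]<90); p=q[f].astype(np.float32)
    r=cv2.fitLine(p,cv2.DIST_HUBER,0,.01,.01).ravel(); print('fence yaw',np.arctan(-r[0]/r[1]).round(3),'n',np.percentile(p[:,0],[2,50,98]).round(1),'t',np.percentile(p[:,1],[1,99]).round(1))
    print('tcp',tn.round(1),'yaw',(2*np.arctan2(-rv[1],-rv[0])-PH).round(3),'z',s['tool_pos'][2].round(4),s['wrist_force'].round(1),s['time'])
    return im,W
E
python3 -c "
from h import *
front()"
```

```text
die yaw 0.003 box [[-52.099998474121094, 36.400001525878906], [-51.70000076293945, -78.0], [-43.20000076293945, -78.0], [-43.599998474121094, 36.5]] 104
fence yaw -0.002 n [ 0.9  5.3 13. ] t [-99.5  97.4]
tcp [-151.7  -20.7] yaw 0.001 z 0.0052 [-5.1 -0.9  1.2] 5.4333
```

Emit:
jog_arm(
  motion=[
    [1,4,0,0,0],
    [1,4,0,0,0],
    [1,4,0,0,0],
    [1,4,0,0,0],
    [1,4,0,0,0],
    [1,4,0,0,0],
    [1,4,0,0,0],
    [1,3,0,0,0],
    [1,0,0,0,0],
  ],
)

```text
time: 6.18
tool_pos: [0.5381, 0.0659, 0.0051]
tcp_rot: [-3.13, -0.272, 0.008]
wrist_force: [-4.6, -0.2, 0.2]
width: 1.0
grip_force: 2.3
```

```bash
python3 -c "
from h import *
front()"
```

```text
die yaw 0.002 box [[-20.899999618530273, -76.5999984741211], [-12.199999809265137, -76.5999984741211], [-11.5, 33.70000076293945], [-20.100000381469727, 33.70000076293945]] 100
fence yaw -0.004 n [ 0.9  5.3 12.9] t [-99.7  97.1]
tcp [-120.2  -20.8] yaw 0.001 z 0.0051 [-4.4  0.1 -1.3] 6.2333
```

Emit:
jog_arm(
  motion=[
    [1,2,0,0,0],
    [1,2,0,0,0],
    [1,1,0,0,0],
    [1,1,0,0,0],
    [1,1,0,0,0],
    [1,0,0,0,0],
  ],
)

```text
time: 6.73
tool_pos: [0.547, 0.0672, 0.0059]
tcp_rot: [-3.13, -0.272, 0.002]
wrist_force: [-4.8, -0.2, -2.4]
width: 1.002
grip_force: 2.1
```

Emit:
jog_arm(
  motion=[
    [1,1,0,0,0],
    [1,0.5,0,0,0],
    [1,0.5,0,0,0],
    [1,0,0,0,0],
  ],
)

```text
time: 7.07
tool_pos: [0.5487, 0.0675, 0.0061]
tcp_rot: [-3.13, -0.272, 0.003]
wrist_force: [-7.2, -1.7, -1.5]
width: 0.999
grip_force: 3.1
```

Emit:
jog_arm(
  motion=[
    [1,0.5,0,0,0],
    [1,0.5,0,0,0],
    [1,0,0,0,0],
  ],
)

```text
time: 7.32
tool_pos: [0.5486, 0.0675, 0.0061]
tcp_rot: [3.13, 0.272, -0.006]
wrist_force: [-8.2, -1.8, 1.4]
width: 0.998
grip_force: 4.7
```

Emit:
jog_arm(
  motion=[
    [1,0.5,0,0,0],
    [1,0.5,0,0,0],
    [1,0.5,0,0,0],
    [1,0.5,0,0,0],
    [1,0,0,0,0],
    [1,0,0,0,0],
  ],
)

```text
time: 7.82
tool_pos: [0.5485, 0.0675, 0.0062]
tcp_rot: [3.129, 0.272, -0.013]
wrist_force: [-14.6, -3.4, 7.7]
width: 0.998
grip_force: 7.8
```

```bash
python3 -c "
from h import *
front()"
```

```text
die yaw 0.012 box [[-11.600000381469727, 33.900001525878906], [-8.699999809265137, -87.30000305175781], [1.399999976158142, -87.0], [-1.5, 34.099998474121094]] 102
fence yaw 0.0 n [-1.6  5.4 13.4] t [-98.8  97.5]
tcp [-109.7  -21.1] yaw -6.282 z 0.0061 [-15.7  -3.6   7.8] 7.8667
```

Emit:
jog_arm(
  motion=[
    [1,-1,0,0,0],
    [1,-1,0,0,0],
    [1,-2,0,0,0],
    [1,-4,0,0,0],
    [1,-8,0,0,0],
    [1,-15,0,0,0],
    [1,-15,0,0,0],
    [1,0,0,-20,0],
    [1,0,0,-40,0],
    [1,0,0,-40,0],
  ],
)

```text
time: 8.7
tool_pos: [0.5059, 0.06, 0.1066]
tcp_rot: [-3.13, -0.272, 0.002]
wrist_force: [0.8, 0.4, -0.4]
width: 0.999
grip_force: 0.0
```

Emit:
jog_arm(
  motion=[
    [1,-20,25,-20,0],
    [1,-20,35,-20,0],
    [1,-10,40,0,0],
    [1,0,40,0,0],
    [1,0,40,0,0],
    [1,0,40,0,0],
    [1,0,40,0,0],
    [1,0,40,0,0],
    [1,0,0,0,0],
  ],
)

```text
time: 9.45
tool_pos: [0.5131, -0.2486, 0.1469]
tcp_rot: [3.124, 0.264, 0.009]
wrist_force: [-0.1, 0.9, 0.4]
width: 1.001
grip_force: 0.0
```

```bash
python3 - <<'E'
from h import *
im,W=cam('top')
cv2.imwrite('pics/fin.png',cv2.resize(im[120:290,150:420,::-1],None,fx=2.9,fy=2.9,interpolation=cv2.INTER_CUBIC))
R=np.array([[np.cos(PH),-np.sin(PH)],[np.sin(PH),np.cos(PH)]])
q=(W[...,:2]*1000-F)@R; top=abs(W[...,2]-.045)<.008
m=top&(q[...,0]<-3)&(q[...,0]>-115)&(abs(q[...,1]+20)<75); print('die',cv2.minAreaRect(q[m].astype(np.float32)))
for nm,u,v in(('tin',199,190),('tape',365,207),('off',347,160)):
    h=W[v,u,2]; print(nm,rect(W,comp(W,u,v,h-.012,h+.012)))
# front gap per column: highest gap evidence
for t in range(-75,40,15):
    k=(abs(q[...,1]-t)<4)&(q[...,0]>-15)&(q[...,0]<8); print(t,[(round(a,0),round(b*1000)) for a,b in zip(q[k][:,0],W[k][:,2])])
front()
E
```

```text
die ((-51.77981948852539, -19.976848602294922), (97.50389099121094, 120.09039306640625), 0.019161352887749672)
tin ((571.4493408203125, 266.56207275390625), (74.61309051513672, 72.76178741455078), 86.8144302368164)
tape ((558.4898681640625, -101.18904113769531), (36.232425689697266, 70.13697052001953), 17.774343490600586)
off ((660.5693969726562, -65.32843017578125), (69.7651138305664, 51.659461975097656), 81.44661712646484)
-75 [(np.float64(7.0), 180), (np.float64(7.0), 178), (np.float64(8.0), 177), (np.float64(7.0), 174), (np.float64(5.0), 178), (np.float64(6.0), 176), (np.float64(4.0), 180), (np.float64(5.0), 178), (np.float64(5.0), 175), (np.float64(5.0), 175), (np.float64(4.0), 175), (np.float64(4.0), 176), (np.float64(3.0), 177), (np.float64(3.0), 176), (np.float64(2.0), 177), (np.float64(3.0), 173), (np.float64(3.0), 171), (np.float64(2.0), 173), (np.float64(1.0), 174), (np.float64(0.0), 175), (np.float64(1.0), 173), (np.float64(0.0), 174), (np.float64(-1.0), 173), (np.float64(-0.0), 171), (np.float64(-1.0), 172), (np.float64(-2.0), 173), (np.float64(-3.0), 172), (np.float64(-
[... 11751 characters left out ...]
-3.0), 43), (np.float64(-4.0), 45), (np.float64(-4.0), 44), (np.float64(-5.0), 45), (np.float64(-7.0), 47), (np.float64(-7.0), 45), (np.float64(-7.0), 46), (np.float64(-7.0), 44), (np.float64(-9.0), 46), (np.float64(-9.0), 45), (np.float64(-10.0), 47), (np.float64(-9.0), 43), (np.float64(-11.0), 43), (np.float64(-12.0), 46), (np.float64(-12.0), 44), (np.float64(-13.0), 44), (np.float64(-14.0), 44), (np.float64(-14.0), 44)]
die yaw -0.001 box [[-65.4000015258789, 33.5], [-64.0999984741211, -77.4000015258789], [-0.5, -76.69999694824219], [-1.7999999523162842, 34.20000076293945]] 152
fence yaw 0.005 n [-1.5  5.3 13. ] t [-99.5  96.5]
tcp [-199.5 -320.7] yaw -6.285 z 0.1458 [ 0.5  0.2 -0. ] 9.55
```

View pics/fin.png

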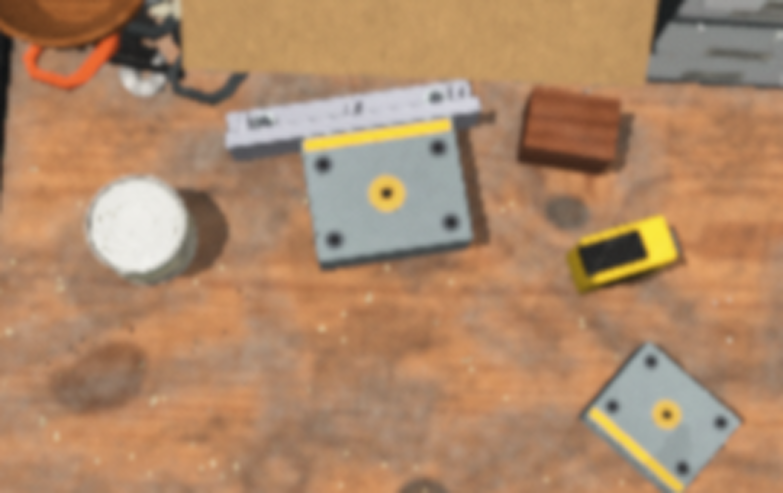

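The final view shows the yellow-line face (crop (303,145) to (453,125)) flush on the fence and inside its ends, with no visible gap. The bystanders haven't moved, and the arm is clear.

```bash
python3 -c "
from workcell import bot
print(bot.finish_job())"
```

```text
the job is handed in; nothing more can be done
None
```

The job is handed in: the large die's bright face is flat against the fence and within its length, square to well under 0.01 rad when last measured; the tape measure, tin and offcut did not move, and it took about 10 s on the robot's clock.

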